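# Push a dried-out eyeliner pen through the organiser's waste flap

### The job

Throw away the dried-out eyeliner pen that lies loose across the make-up organiser's deck, just behind the grey waste flap: push the self-closing flap down with one fingertip and, while it stays held open, push the pen gently over the sill with the other finger so that it drops into the waste bay, then let the flap close behind it. Do not pinch or pick up the pen or push it onto the closed flap, keep the flap held down until the pen has dropped in, and leave everything else where it is.

Things in the scene. Friction and masses are not known exactly. Their poses are not given: they have to be found in the camera images.
- organiser: white desktop make-up organiser with waste bay, 254 mm (its x) by 180 mm (its y), standing fast on the glass top; flat top 120 mm up. Origin: centre of the underside. Its +x points to its rear (roughly away from the robot, turned up to 0.35 rad), y to its left, z up. Front wall x -127 to -117 mm, mouth of the waste bay x -117 to 13 mm, deck x 13 to 88 mm.
- flap_hinge (a joint): turn of the waste flap in rad: 0 = shut, level with the deck; grows as its free edge is pushed down into the bay; stop at 1.05. A spring returns it: about 0.06 Nm to start it, about 0.12 Nm at 0.9 rad, so 0.5 to 6 N at a fingertip; let go, it shuts within half a second. A pen lying on it does not open it.
- flap: the waste flap, a grey plastic plate 125 mm (its x, hinge to free edge) by 156 mm (its y), 3 mm thick, covering the mouth of the bay. Origin on its hinge line along the front wall (the side near the robot): organiser x -115, y 0, 1.5 mm below deck level; when shut its axes are parallel to the organiser's. Its free edge is at the sill.
- flap_edge (a point): middle of the flap's free edge, on its upper face; when shut at organiser x 11 mm, y 0, deck height
- sill (a point): middle of the deck's edge at the mouth of the waste bay (organiser x 13, y 0, z 120 mm); its axes are parallel to the organiser's. Behind it (+x) the deck is flat and solid for 75 mm, up to a 6 mm high ridge; 6 mm high lips run along the deck's sides at y +-87 mm. In front of it the bay is 130 mm long (x), 160 mm wide (y +-80) and 116 mm deep with upright walls.
- spent_pen: the dried-out eyeliner pen: slim black hexagonal pen, 126 mm long, 10 mm across flats, 10 to 21 g. It is the one lying loose on the deck between the flap and the channel, across the organiser (parallel to the sill within 0.15 rad), its axis 17 to 32 mm behind the sill. Origin at mid-length on its axis, 5 mm above the deck; its y axis runs along the pen.
- pen_b: the front one of the two good eyeliner pens lying in the channel at the rear of the organiser's deck. Black hexagonal, 126 mm long, 10 mm across flats; origin at mid-length on its axis. Leave alone.
- pen_c: the rear one of the two good eyeliner pens lying in the channel at the rear of the organiser's deck. Black hexagonal, 126 mm long, 10 mm across flats; origin at mid-length on its axis. Leave alone.
- pen_d: the good eyeliner pen lying on the glass top to the robot's right (-y) of the organiser. Black hexagonal, 126 mm long, 10 mm across flats; origin at mid-length on its axis. Leave alone.
- lip_pot: small round lip-balm pot, 27 mm across, 23 mm tall, standing on the rear left (+y) corner of the organiser's deck. Origin: centre of its underside. Leave alone.
- dropper: closed amber glass dropper bottle, 34 mm across, 100 mm tall, on the glass top beside the organiser. Origin: centre of its underside. Leave alone.
- compact: closed round white powder compact, 62 mm across, 19 mm tall, on the glass top beside the organiser. Origin: centre of its underside. Leave alone.
- trinket_tray: green ceramic trinket tray, round dish 110 mm across, 20 mm tall, on the glass top beside the organiser. Origin: centre of its underside. Leave alone.
- pusher: steel cuticle pusher, 114 mm long, 6 mm thick, lying on the glass top to the robot's left (+y) of the organiser. Origin: mid-length, 3 mm above the surface. Leave alone.
Not all that is in view belongs to the job. Leave any red or yellow look-alike of the spent_pen alone.

How it is judged:
On the way, in this order (a step that is already met when the one before it is completed fails the run):
1. a finger pushes the flap open (more than 0.3 rad) while the pen still lies on the deck (value of joint flap_hinge above 0.3 rad and contact force between the fingers and flap above 0.2 N and z of spent_pen in the frame of organiser above 0.12 m), for 0.1 s.
2. the pen drops into the waste bay (at least 30 mm below the deck) while the hand still holds the flap open (more than 0.3 rad) (value of joint flap_hinge above 0.3 rad and contact force between any of the fingers, the arm and flap above 0.2 N and x of spent_pen in the frame of organiser between -0.118 and 0.014 m and y of spent_pen in the frame of organiser between -0.081 and 0.081 m and z of spent_pen in the frame of organiser below 0.09 m), for 0.1 s.
At the end, for the whole second after the job is handed in: the dried-out pen lies at rest inside the waste bay (its middle within the bay's walls and less than 65 mm above the organiser's underside) and the flap is shut (within 0.06 rad) (x of spent_pen in the frame of organiser between -0.118 and 0.014 m and y of spent_pen in the frame of organiser between -0.081 and 0.081 m and z of spent_pen in the frame of organiser below 0.065 m and value of joint flap_hinge below 0.06 rad and linear speed of spent_pen below 0.02 m/s); the robot touches nothing.
It fails at once if the pen is lifted more than 20 mm off the deck (z of spent_pen in the frame of organiser above 0.145 m).
It fails at once if the pen is pinched or pressed with more than 12 N (contact force between the fingers and spent_pen above 12 N).
It fails at once if the pen lies on the closed flap (contact force between spent_pen and flap above 0.03 N and value of joint flap_hinge below 0.1 rad and z of spent_pen in the frame of organiser above 0.1 m).
It fails at once if any of the things to be left alone is moved more than 15 mm (distance of any of pen_b, pen_c, pen_d, lip_pot, dropper, compact, trinket_tray, pusher from where it was at the start of the episode above 0.015 m).
It also fails if it takes over 35 s, if anything falls off the work surface, if the arm or the gripper's body presses on something with over 40 N, if the wrist force passes 120 N, or if a joint passes its speed limit or range.

### The arm

A 6-joint arm with a two-finger parallel gripper is mounted at the origin on the work surface. World frame = base frame: x ahead of the robot, y to its left, z up, the work surface at z = 0. Lengths are in m, angles in rad, forces in N, time in s.
With the tool pointing down it reaches from about 0.3 to 0.85 m from the base axis. Payload 4.2 kg.
Tool frame: the origin (TCP) lies between the finger pads; the fingertips stand r.tip_extent ahead of it and the grasp point (between the pads) is the TCP (r.tip_extent is the distance from the TCP to the fingertips, in m); z points along the fingers, y is the line along which they close (so a half turn about z gives the same grasp; the last joint's range is limited). The gripper opens to 91 mm and grips with 3 to 60 N. Pads are 32 mm wide; open, the fingers measure 118 mm over their backs; the gripper's body (76 mm by 178 mm) begins 60 mm behind the grasp point.
Start: joints at [-1.178, 0.32, 1.565, -0, 1.257, -0.02], TCP at [0.231, -0.527, 0.233] pointing down, gripper open.
Joint ranges: [-3.11, 3.11], [-0.84, 2.01], [0.21, 2.61], [-1.34, 4.49], [0.05, 2.63], [-2.56, 2.56]. Speed limits (rad/s): [2.57, 2.57, 3.14, 3.14, 3.14, 3.14].

### API

Orientations are given as a unit quaternion [w, x, y, z].
In Python, from station import r gives the robot as it stands.
- The arm moves only by the tool apply_moves, never from a script. Its argument "rows" is a list of rows, each an object with "dp": the shift along the tool's x, y, z in mm, a list of three; "roll": the turn about the tool's z in rad; "fingers": the opening, from -1 (shut) to 1 (fully open). In form: [{"dp": [x, y, z], "roll": roll, "fingers": fingers}, ...]. A call has 1 to 5 rows; each row is the pose to reach, as a shift and turn from the pose commanded when the call began, along the tool's axes at that moment; what a row does not reach only later rows make up. A row lasts 1/12 s, in which the tool goes at most 41.7 mm and 7.16 degrees, less where a joint would pass 70% of its speed; a pose out of reach is approached as far as the arm can. A call with a gripper value outside its range is refused whole. The fingers move at their own pace and stop on an object; "force" is the grip in N (left out, the last holds). Time passes only in rows, so rows that repeat a pose let the fingers close. It gives the time, the measured TCP pose, the force, the opening and the grip force at its end, in the units of the state.
- r.get_state(): the state, without advancing time (a new reading comes with each control period).
- r.grab_frame(name): name is "side" or "top"; returns the picture (400x640x3 uint8, blue, green, red); there is no depth.
- r.camera_params(name): a dict with "camera_matrix" (3x3 intrinsics, pixels), "dist" ([k1, k2, p1, p2, k3] as OpenCV has them; the pictures are not rectified), "R" (3x3) and "t" (3): a world point X has camera coordinates R X + t. Camera axes: x right, y down, z forward; pixel columns grow to the right and rows downward; lengths in m; the calibration is good to about 2 mm. A picture is of the moment at which its call begins. camera_params takes no time and is no camera call.
- r.sign_off(): hands the job in; it is judged then, once.
The state is a dict: "time_s": time; "q": joint angles; "qvel": joint speeds; "joint_torque": joint torques, N m; "tcp_pos": TCP position; "orientation": TCP orientation; "contact_force": force on the tool from outside, world axes, zero at the start; "wrist_torque": the same for the moment, N m; "gripper_width": opening from 0.0 (shut) to 1.0 (fully open); "finger_force": force on a finger pad.
Only numpy, scipy, OpenCV 4.12 (cv2) and the standard library are available. Lean on these libraries where they do the work, as an engineer would, in place of code of your own. Each camera call takes 0.05 s, during which the arm holds its last target. There are 200 camera calls.

## Working session

There is one attempt and no reset: what is moved stays moved. The work goes in short steps, Python scripts to look and compute and a tool call to move; the robot and the scene stay as the last step left them, time stands still between calls to the robot, and variables do not carry over. Pictures are saved under pics/ and viewed, at most 10 in all, crops included, and the job is handed in when it is done.

Besides the shell and the picture viewer there is one more tool, called after "Call:" as name([rows], argument=value, ...), one row to a line, values as JSON. apply_moves: Moves the arm, as the interface text tells. Its arguments: {"type":"object","properties":{"rows":{"type":"array","items":{"type":"object","properties":{"dp":{"type":"array","items":{"type":"number"}},"roll":{"type":"number"},"fingers":{"type":"number"}}}},"force":{"type":"number"}},"required":["rows"]}

```bash
mkdir -p pics; ls; python3 - <<'E'
from station import r
import cv2
for n in("top","side"):
    cv2.imwrite(f"pics/{n}0.png",r.grab_frame(n)); p=r.camera_params(n); print(n,p)
s=r.get_state(); print(s, r.tip_extent)
E
```

```text
pics
top {'camera_matrix': array([[387.52902651,   0.        , 317.18996146],
       [  0.        , 387.52902651, 206.74696668],
       [  0.        ,   0.        ,   1.        ]]), 'dist': array([-0.08370268,  0.        ,  0.        ,  0.        ,  0.        ]), 'R': array([[-0.01010749, -0.99932803, -0.0352326 ],
       [-0.9992043 ,  0.0114532 , -0.03820469],
       [ 0.03858254,  0.03481841, -0.99864862]]), 't': array([0.08384565, 0.56938876, 1.01039641])}
side {'camera_matrix': array([[423.90886852,   0.        , 321.81682243],
       [  0.        , 423.90886852, 197.29631649],
       [  0.        ,   0.        ,   1.        ]]), 'dist': array([-0.02673923,  0.        ,  0.        ,  0.        ,  0.        ]), 'R': array([[-0.79823825, -0.60221661,  0.01228237],
       [-0.44623562,  0.57754309, -0.68360643],
       [ 0.40458555, -0.55116163, -0.72974749]]), 't': array([0.50153381, 0.31706188, 0.81817312])}
{'time_s': 0.1, 'q': array([-1.17801231e+00,  3.20264593e-01,  1.56552583e+00,  7.73758442e-06,
        1.25735876e+00, -2.00092790e-02]), 'qvel': array([ 1.30979092e-04, -2.94161524e-03, -1.83626198e-03,  4.44802737e-05,
       -2.38596127e-04,  1.70082045e-03]), 'joint_torque': array([-1.92210546e-04, -4.13334775e+01, -2.32508790e+01,  7.28944922e-02,
        4.21377621e-02, -6.18842432e-05]), 'tcp_pos': array([ 0.23051998, -0.52633993,  0.23219538]), 'orientation': array([-7.65467836e-04,  9.78775667e-01,  2.04933132e-01, -1.40604771e-04]), 'contact_force': array([-0.67582483,  0.3608728 , -0.61313412]), 'wrist_torque': array([0.00251107, 0.01034163, 0.01424443]), 'finger_force': 0.0, 'gripper_width': 0.9995833733684268} 0.019
```

View pics/top0.png

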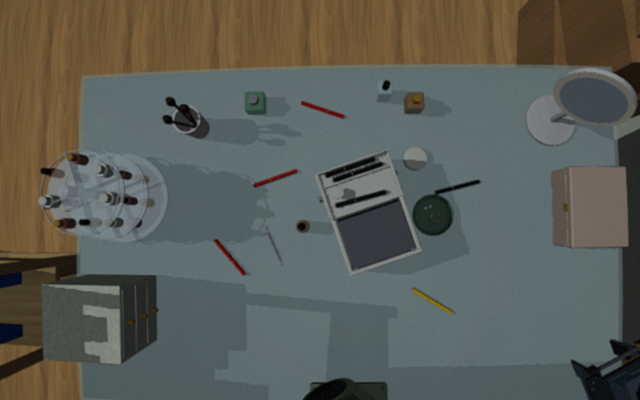

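View pics/side0.png

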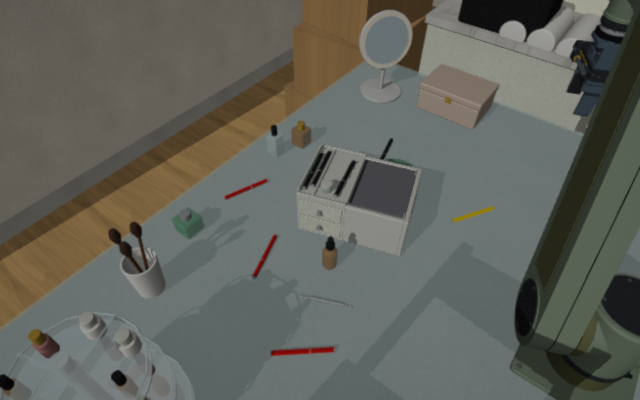

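Top view: organiser with corners near (317,178), (386,152), (421,245), (352,272); the spent pen at about (362,199), with the lip pot beside it near (347,192). The side view shows the same pen near (345,178). Zooming in on both.

```bash
python3 - <<'E'
import cv2,numpy as np
a=cv2.imread("pics/top0.png")[145:280,305:435]; b=cv2.imread("pics/side0.png")[135:260,285:430]
a=cv2.resize(a,(390,405),interpolation=cv2.INTER_CUBIC); b=cv2.resize(b,(410,354),interpolation=cv2.INTER_CUBIC)
c=np.zeros((405,800,3),np.uint8); c[:,:390]=a; c[:354,390:]=b
cv2.imwrite("pics/zoom.png",cv2.convertScaleAbs(c,alpha=1.3))
E
```

```text
(no output)
```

View pics/zoom.png

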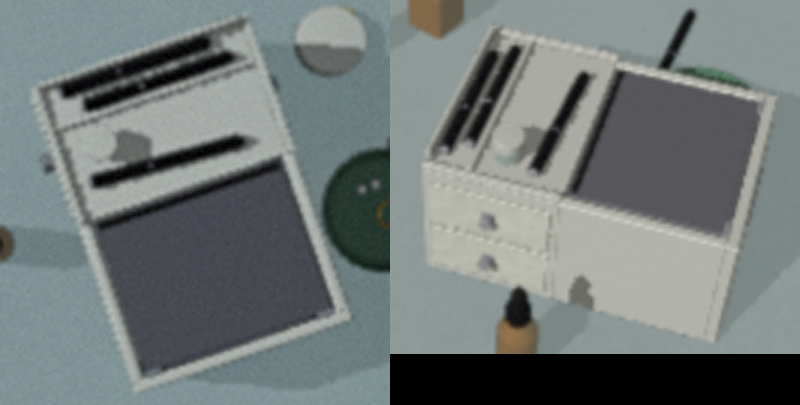

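The zoomed views show the flap quad, the pen just behind the sill and the lip pot behind the pen's left end. Next I measure from both views.

```bash
cat > h.py <<'E'
import cv2,numpy as np
from station import r
def ray(n,px):
    p=r.camera_params(n); u=cv2.undistortPoints(np.array(px,float).reshape(-1,1,2),p["camera_matrix"],p["dist"]).reshape(-1,2)
    d=np.c_[u,np.ones(len(u))]@p["R"]; return -p["R"].T@p["t"],d
def plane(n,px,z):
    c,d=ray(n,px); return c+d*((z-c[2])/d[:,2])[:,None]
def tri(a,b):
    ca,da=ray("top",a); cb,db=ray("side",b); out=[]
    for x,y in zip(da,db):
        s=np.linalg.lstsq(np.c_[x,-y],cb-ca,rcond=None)[0]; P,Q=ca+s[0]*x,cb+s[1]*y
        out.append(np.r_[(P+Q)/2,np.linalg.norm(P-Q)])
    return np.array(out)
def blobs(n,img,lo,hi,box,amin):
    x0,y0,x1,y1=box; m=((img.max(2)>=lo)&(img.max(2)<hi)).astype(np.uint8); k=np.zeros_like(m); k[y0:y1,x0:x1]=m[y0:y1,x0:x1]
    c,_=cv2.findContours(k,cv2.RETR_EXTERNAL,cv2.CHAIN_APPROX_NONE)
    return [q for q in c if cv2.contourArea(q)>amin]
E
python3 - <<'E'
from h import *
np.set_printoptions(precision=4,suppress=True)
for n,box in(("top",(315,150,423,275)),("side",(297,145,422,252))):
    im=cv2.imread(f"pics/{n}0.png")
    print(n,"flap px",im[240,380] if n=="top" else im[190,385])
    for lo,hi,am,nm in((52,110,1500,"flap"),(0,45,25,"dark")):
        for c in blobs(n,im,lo,hi,box,am):
            R=cv2.minAreaRect(c); a=cv2.contourArea(c)
            q=cv2.approxPolyDP(c,0.04*cv2.arcLength(c,True),True).reshape(-1,2)
            print(n,nm,a,R,q.tolist() if nm=="flap" else "")
            if n=="top": print(plane(n,cv2.boxPoints(R),.12 if nm=="flap" else .125)[:,:2].tolist())
E
```

```text
top flap px [64 58 55]
top flap 1796.0 ((404.7884826660156, 218.0576934814453), (53.73582077026367, 118.65026092529297), 11.309932708740234) [[422, 161], [391, 158], [422, 251], [367, 271], [422, 269]]
[[0.414129016134745, -0.040912800592923154], [0.687664838173123, -0.10001224935997313], [0.6612209230087689, -0.22449535205488527], [0.3880650555980874, -0.16415677502471585]]
top flap 4884.5 ((368.882080078125, 210.38426208496094), (104.38015747070312, 75.35940551757812), 71.02959442138672) [[387, 150], [318, 174], [352, 270], [416, 249], [398, 196], [336, 218], [325, 190]]
[[0.6455210665097267, 0.07529384098094527], [0.7016938735974214, -0.09432577941878242], [0.467646879859687, -0.1698868400472979], [0.4120572189757775, -0.0020222128966709274]]
top dark 125.0 ((367.76458740234375, 209.8152618408203), (2.925717830657959, 63.56787109375), 71.02959442138672) 
[[0.5372091831006651, 0.027097120236469], [0.5840182596234518, -0.1142319584811998], [0.5775061555007639, -0.1163386736953802], [0.5307103372633104, 0.024948595632488156]]
top dark 189.0 ((417.5, 214.5), (33.0, 9.0), 90.0) 
[[0.58
[... 1087 characters left out ...]
0 ((380.9158020019531, 187.47840881347656), (61.870304107666016, 49.848934173583984), 14.381393432617188) [[364, 159], [345, 204], [404, 218], [417, 171], [367, 160], [348, 202]]
side dark 70.5 ((330.0, 243.0), (12.0, 8.0), 90.0) 
side dark 56.0 ((357.9732971191406, 181.283935546875), (2.395949363708496, 44.38437271118164), 22.30620574951172) 
side dark 103.5 ((344.8588562011719, 177.18722534179688), (4.1630940437316895, 37.15946960449219), 27.552810668945312) 
side dark 126.0 ((312.9284362792969, 169.43600463867188), (4.471166610717773, 37.53916931152344), 27.758541107177734) 
side dark 87.0 ((321.2000427246094, 167.60000610351562), (3.5777082443237305, 35.7770881652832), 26.56505012512207)
```

```bash
python3 - <<'E'
from h import *
np.set_printoptions(precision=4,suppress=True)
top=[(317.7,175),(387.3,150.7),(421.7,251),(351,274.3),(360.77,198.16),(357.45,171.35)]
side=[(297.4,193.3),(321,144.9),(421,169.3),(407.6,222.6),(344.86,177.19),(321.2,167.6)]
T=tri(top,side);print("corners RL RR FR FL, pen, pen_b",T)
C=plane("top",top[:4],.12)[:,:2]; 
ce=C.mean(0); ax=(C[0]+C[1]-C[2]-C[3]); yaw=np.arctan2(ax[1],ax[0]); ay=C[0]+C[3]-C[1]-C[2]
print("C",C,"centre",ce,"yaw",yaw,np.arctan2(-ay[0],ay[1]),"len",np.linalg.norm(ax)/2,np.linalg.norm(ay)/2)
Rt=np.array([[np.cos(yaw),np.sin(yaw)],[-np.sin(yaw),np.cos(yaw)]])
f=lambda p:(Rt@(np.asarray(p)[:2]-ce)*1000).round(1)
pl=plane("top",[(336.5,205.3),(390,192),(360.77,198.16)],.125); print("pen L,R,mid org",[f(p) for p in pl], pl[2])
# gap line, pot
g=plane("top",[(367.76,209.8)],.12); print("gap line",f(g[0]))
print("pot px base ~",f(plane("top",[(338.5,192.5)],.143)[0]))
E
```

```text
corners RL RR FR FL, pen, pen_b [[ 0.6425  0.0727  0.1187  0.0023]
 [ 0.699  -0.092   0.1217  0.0051]
 [ 0.4601 -0.1704  0.1175  0.002 ]
 [ 0.4057 -0.0042  0.1168  0.0011]
 [ 0.5849 -0.0285  0.1258  0.0002]
 [ 0.6483 -0.0217  0.1249  0.0003]]
C [[ 0.6414  0.072 ]
 [ 0.6971 -0.0936]
 [ 0.4594 -0.1703]
 [ 0.4066 -0.0038]] centre [ 0.5511 -0.0489] yaw 0.3120832041323764 0.3158747796889677 len 0.24820338744297904 0.17468460805169356
pen L,R,mid org [array([40.6, 68.2]), array([ 30.3, -60.6]), array([38.4,  9. ])] [ 0.5849 -0.0286  0.125 ]
gap line [7.3 1.7]
pot px base ~ [66.4 54.9]
```

Call:
apply_moves([
  {"dp": [32, -21, -10], "roll": -0.12, "fingers": 1},
  {"dp": [64, -42, -20], "roll": -0.24, "fingers": 1},
  {"dp": [96, -63, -30], "roll": -0.36, "fingers": 1},
  {"dp": [128, -84, -40], "roll": -0.48, "fingers": 1},
  {"dp": [160, -105, -50], "roll": -0.6, "fingers": 1},
])

```text
time_s: 0.52
tcp_pos: [0.3355, -0.3646, 0.283]
orientation: [-0.0, 0.873, 0.487, -0.0]
contact_force: [1.0, -0.3, 0.2]
gripper_width: 1.001
finger_force: 0.0
```

Call:
apply_moves([
  {"dp": [40, 0, -7], "roll": -0.12, "fingers": 1},
  {"dp": [80, 0, -14], "roll": -0.24, "fingers": 1},
  {"dp": [120, 0, -21], "roll": -0.36, "fingers": 1},
  {"dp": [160, 0, -28], "roll": -0.48, "fingers": 1},
  {"dp": [200, 0, -35], "roll": -0.6, "fingers": 1},
])

```text
time_s: 0.93
tcp_pos: [0.4414, -0.1947, 0.3181]
orientation: [-0.0, 0.69, 0.724, -0.0]
contact_force: [0.7, -0.1, -0.5]
gripper_width: 0.998
finger_force: 0.0
```

Call:
apply_moves([
  {"dp": [31, 23, -7], "roll": -0.09, "fingers": 1},
  {"dp": [62, 46, -14], "roll": -0.18, "fingers": 1},
  {"dp": [93, 69, -21], "roll": -0.266, "fingers": 1},
  {"dp": [124, 92, -28], "roll": -0.266, "fingers": 1},
  {"dp": [155, 115, -35], "roll": -0.266, "fingers": 1},
])

```text
time_s: 1.35
tcp_pos: [0.5499, -0.0351, 0.353]
orientation: [-0.0, 0.59, 0.807, -0.0]
contact_force: [0.5, -0.4, 0.1]
gripper_width: 1.0
finger_force: 0.0
```

Call:
apply_moves([
  {"dp": [26, 31, -5], "fingers": 1},
  {"dp": [52, 62, -10], "fingers": 1},
  {"dp": [78, 92, -15], "fingers": 1},
  {"dp": [104, 122, -20], "fingers": 1},
  {"dp": [130, 152, -25], "fingers": 1},
])

```text
invalid input at $.rows[0]: expected keys dp, roll, fingers
```

Call:
apply_moves([
  {"dp": [26, 31, 0], "fingers": 1},
  {"dp": [52, 62, 0], "fingers": 1},
  {"dp": [78, 92, 0], "fingers": 1},
  {"dp": [78, 132, 0], "fingers": 1},
  {"dp": [78, 172, 0], "fingers": 1},
])

```text
invalid input at $.rows[0]: expected keys dp, roll, fingers
```

Call:
apply_moves([
  {"dp": [26, 31, -5], "roll": 0, "fingers": 1},
  {"dp": [52, 62, -10], "roll": 0, "fingers": 1},
  {"dp": [78, 92, -15], "roll": 0, "fingers": 1},
  {"dp": [104, 122, -20], "roll": 0, "fingers": 1},
  {"dp": [130, 152, -25], "roll": 0, "fingers": 1},
])

```text
time_s: 1.77
tcp_pos: [0.6553, 0.1349, 0.3776]
orientation: [-0.0, 0.59, 0.807, -0.0]
contact_force: [0.4, -0.6, 0.8]
gripper_width: 1.001
finger_force: 0.0
```

Call:
apply_moves([
  {"dp": [26, 31, 0], "roll": 0, "fingers": 1},
  {"dp": [52, 62, 0], "roll": 0, "fingers": 1},
  {"dp": [78, 92, 0], "roll": 0, "fingers": 1},
  {"dp": [78, 132, 0], "roll": 0, "fingers": 1},
  {"dp": [78, 172, 0], "roll": 0, "fingers": 1},
])

```text
time_s: 2.18
tcp_pos: [0.7792, 0.2571, 0.3776]
orientation: [-0.0, 0.589, 0.808, -0.0]
contact_force: [1.0, -0.1, 0.3]
gripper_width: 1.006
finger_force: 0.0
```

Call:
apply_moves([
  {"dp": [0, 40, 0], "roll": 0, "fingers": 1},
  {"dp": [0, 80, 0], "roll": 0, "fingers": 1},
  {"dp": [0, 110, 0], "roll": 0, "fingers": 1},
])

```text
time_s: 2.43
tcp_pos: [0.8198, 0.2671, 0.3407]
orientation: [0.006, 0.59, 0.807, 0.008]
contact_force: [0.3, 0.3, 0.8]
gripper_width: 1.001
finger_force: 0.0
```

```bash
python3 -c "
from station import r
s=r.get_state();print(s['q'],s['tcp_pos'],s['orientation'])"
```

```text
[ 3.01538782e-01  9.11422955e-01  2.20243312e-01  2.80395297e-04
  1.99013282e+00 -6.56371450e-03] [0.81982211 0.26711192 0.34072897] [0.00579121 0.59015656 0.80722815 0.00802629]
```

Call:
apply_moves([
  {"dp": [0, 40, 0], "roll": 0, "fingers": 1},
  {"dp": [0, 80, 0], "roll": 0, "fingers": 1},
  {"dp": [0, 120, 0], "roll": 0, "fingers": 1},
  {"dp": [0, 160, 0], "roll": 0, "fingers": 1},
])

```text
time_s: 2.77
tcp_pos: [0.8512, 0.2763, 0.31]
orientation: [0.019, 0.59, 0.807, 0.026]
contact_force: [0.1, 0.0, -0.4]
gripper_width: 1.001
finger_force: 0.0
```

```bash
python3 -c "
from station import r
s=r.get_state();print(s['q'],s['tcp_pos'],s['orientation'])"
```

```text
[ 3.00777169e-01  9.50406770e-01  2.14086631e-01  8.00308874e-04
  1.91277156e+00 -6.83386165e-03] [0.85123378 0.27633301 0.30999388] [0.01886507 0.59000746 0.80675703 0.02604619]
```

Call:
apply_moves([
  {"dp": [0, 40, -10], "roll": 0, "fingers": 1},
  {"dp": [0, 80, -20], "roll": 0, "fingers": 1},
  {"dp": [0, 120, -30], "roll": 0, "fingers": 1},
  {"dp": [0, 160, -40], "roll": 0, "fingers": 1},
  {"dp": [0, 200, -50], "roll": 0, "fingers": 1},
])

```text
time_s: 3.18
tcp_pos: [0.8701, 0.2818, 0.2936]
orientation: [0.028, 0.59, 0.806, 0.039]
contact_force: [-0.0, 0.3, -0.4]
gripper_width: 0.999
finger_force: 0.0
```

```bash
python3 -c "
from station import r
s=r.get_state();print(s['q'],s['tcp_pos'],s['orientation'])"
```

```text
[ 3.00261744e-01  9.69779087e-01  2.14520583e-01  1.23946295e-03
  1.86016180e+00 -7.35110512e-03] [0.87011189 0.28183912 0.29362818] [0.02848122 0.58956808 0.80625826 0.03931824]
```

Call:
apply_moves([
  {"dp": [0, -30, 0], "roll": 0, "fingers": 1},
  {"dp": [0, -60, 0], "roll": 0, "fingers": 1},
])

```text
time_s: 3.35
tcp_pos: [0.8294, 0.2688, 0.2839]
orientation: [0.027, 0.59, 0.806, 0.038]
contact_force: [1.3, 0.2, 1.0]
gripper_width: 1.0
finger_force: 0.0
```

Call:
apply_moves([
  {"dp": [0, 41, -10], "roll": 0, "fingers": 1},
  {"dp": [0, 82, -20], "roll": 0, "fingers": 1},
  {"dp": [0, 160, -60], "roll": 0, "fingers": 1},
  {"dp": [0, 250, -100], "roll": 0, "fingers": 1},
  {"dp": [0, 400, -150], "roll": 0, "fingers": 1},
])

```text
time_s: 3.77
tcp_pos: [0.8749, 0.2828, 0.3067]
orientation: [0.039, 0.589, 0.805, 0.054]
contact_force: [-0.4, -0.2, 0.6]
gripper_width: 1.001
finger_force: 0.0
```

Call:
apply_moves([
  {"dp": [0, 400, 0], "roll": 0, "fingers": 1},
  {"dp": [0, 400, 0], "roll": 0, "fingers": 1},
  {"dp": [0, 400, 0], "roll": 0, "fingers": 1},
  {"dp": [0, 400, 0], "roll": 0, "fingers": 1},
  {"dp": [0, 400, 0], "roll": 0, "fingers": 1},
])

```text
time_s: 4.18
tcp_pos: [0.909, 0.293, 0.2584]
orientation: [0.048, 0.588, 0.804, 0.067]
contact_force: [0.2, 0.5, -0.5]
gripper_width: 1.0
finger_force: 0.0
```

Call:
apply_moves([
  {"dp": [0, 400, -200], "roll": 0, "fingers": 1},
  {"dp": [0, 400, -200], "roll": 0, "fingers": 1},
  {"dp": [0, 400, -200], "roll": 0, "fingers": 1},
  {"dp": [0, 400, -200], "roll": 0, "fingers": 1},
  {"dp": [0, 400, -200], "roll": 0, "fingers": 1},
])

```text
time_s: 4.6
tcp_pos: [0.9055, 0.2914, 0.2918]
orientation: [0.059, 0.587, 0.803, 0.082]
contact_force: [-0.5, -1.0, -0.3]
gripper_width: 0.999
finger_force: 0.0
```

Call:
apply_moves([
  {"dp": [0, 400, -200], "roll": 0, "fingers": 1},
  {"dp": [0, 400, -200], "roll": 0, "fingers": 1},
  {"dp": [0, 400, -200], "roll": 0, "fingers": 1},
  {"dp": [0, 400, -200], "roll": 0, "fingers": 1},
  {"dp": [0, 400, -200], "roll": 0, "fingers": 1},
])

```text
time_s: 5.02
tcp_pos: [0.9019, 0.2897, 0.3207]
orientation: [0.069, 0.586, 0.802, 0.095]
contact_force: [0.2, -0.4, -0.4]
gripper_width: 1.003
finger_force: 0.0
```

Call:
apply_moves([
  {"dp": [0, 400, -150], "roll": 0, "fingers": 1},
  {"dp": [0, 400, -150], "roll": 0, "fingers": 1},
  {"dp": [0, 400, -150], "roll": 0, "fingers": 1},
  {"dp": [0, 400, -150], "roll": 0, "fingers": 1},
  {"dp": [0, 400, -150], "roll": 0, "fingers": 1},
])

```text
time_s: 5.43
tcp_pos: [0.905, 0.2903, 0.3358]
orientation: [0.079, 0.585, 0.8, 0.109]
contact_force: [-1.0, 0.4, -0.4]
gripper_width: 1.002
finger_force: 0.0
```

Call:
apply_moves([
  {"dp": [0, 400, -150], "roll": 0, "fingers": 1},
  {"dp": [0, 400, -150], "roll": 0, "fingers": 1},
  {"dp": [0, 400, -150], "roll": 0, "fingers": 1},
  {"dp": [0, 400, -150], "roll": 0, "fingers": 1},
  {"dp": [0, 400, -150], "roll": 0, "fingers": 1},
])

```text
time_s: 5.85
tcp_pos: [0.9063, 0.2903, 0.3557]
orientation: [0.09, 0.583, 0.798, 0.123]
contact_force: [0.1, 0.1, -0.7]
gripper_width: 1.004
finger_force: 0.0
```

```bash
cat >> h.py <<'E'
from scipy.spatial.transform import Rotation as Ro
CE=np.array([.5511,-.0489]); YAW=.314
OX=np.array([np.cos(YAW),np.sin(YAW),0]); OY=np.array([-OX[1],OX[0],0]); O0=np.r_[CE,0]
def pose():
    s=r.get_state(); w=s["orientation"]; return s,Ro.from_quat([w[1],w[2],w[3],w[0]]).as_matrix()
def org(P): d=np.asarray(P)-O0; return np.array([d@OX,d@OY,d[2]])*1000
def report():
    s,M=pose(); p=s["tcp_pos"]; tm=p+M[:,2]*.019
    print("tool axes in org:\n",np.array([[M[:,j]@a for a in(OX,OY,[0,0,1])] for j in range(3)]).round(3))
    for nm,k in(("rear inner",.0455),("rear outer",.059),("front inner",-.0455),("front outer",-.059)): print(nm,org(tm+k*M[:,1]).round(1))
    return s,M
def togo(xr,y,h):
    "tool-axis shift (mm) to bring rear inner tip corner to organiser (x,y,z)"
    s,M=pose(); p=s["tcp_pos"]+M[:,2]*.019+.0455*M[:,1]
    t=O0+(OX*xr+OY*y+np.array([0,0,1])*h)/1000; print("dp",(M.T@(t-p)*1000).round(1))
E
python3 -c "
from h import *
np.set_printoptions(suppress=True)
s,M=report();print(s['q']);togo(54,3,230);togo(54,3,170)"
```

```text
tool axes in org:
 [[ 0.006  1.     0.001]
 [ 0.953 -0.006  0.301]
 [ 0.301 -0.001 -0.953]]
rear inner [491.7 212.6 351.3]
rear outer [504.6 212.5 355.4]
front inner [405.  213.1 323.9]
front outer [392.1 213.2 319.8]
[ 0.29634147  0.91346648  0.21492131  0.00466928  1.70698031 -0.01028554]
dp [-212.3 -452.7  -16.2]
dp [-212.4 -470.8   41.1]
```

Call:
apply_moves([
  {"dp": [-16, -35, -1], "roll": 0, "fingers": 1},
  {"dp": [-32, -70, -2], "roll": 0, "fingers": 1},
  {"dp": [-48, -105, -3], "roll": 0, "fingers": 1},
  {"dp": [-64, -140, -4], "roll": 0, "fingers": 1},
  {"dp": [-80, -175, -5], "roll": 0, "fingers": 1},
])

```text
time_s: 6.27
tcp_pos: [0.7856, 0.1784, 0.3126]
orientation: [0.089, 0.583, 0.798, 0.123]
contact_force: [1.9, -1.1, 0.8]
gripper_width: 0.998
finger_force: 0.0
```

Call:
apply_moves([
  {"dp": [-16, -35, -1], "roll": 0, "fingers": 1},
  {"dp": [-32, -70, -2], "roll": 0, "fingers": 1},
  {"dp": [-48, -105, -3], "roll": 0, "fingers": 1},
  {"dp": [-64, -140, -4], "roll": 0, "fingers": 1},
  {"dp": [-80, -175, -5], "roll": 0, "fingers": 1},
])

```text
time_s: 6.68
tcp_pos: [0.6497, 0.051, 0.2652]
orientation: [0.09, 0.583, 0.798, 0.123]
contact_force: [-0.2, -0.6, 0.8]
gripper_width: 0.998
finger_force: 0.0
```

```bash
python3 -c "
from h import *
np.set_printoptions(suppress=True)
s,M=report();togo(54,3,230);togo(54,3,160)"
```

```text
tool axes in org:
 [[ 0.006  1.     0.001]
 [ 0.953 -0.006  0.301]
 [ 0.301 -0.001 -0.953]]
rear inner [173.8  64.3 260.8]
rear outer [186.6  64.2 264.8]
front inner [ 87.   64.8 233.3]
front outer [ 74.1  64.9 229.3]
dp [ -62.  -123.1   -6.7]
dp [ -62.  -144.2   60. ]
```

Call:
apply_moves([
  {"dp": [-16, -31, -2], "roll": 0, "fingers": 1},
  {"dp": [-32, -62, -4], "roll": 0, "fingers": 1},
  {"dp": [-48, -93, -5], "roll": 0, "fingers": 1},
  {"dp": [-62, -124, 5], "roll": 0, "fingers": 1},
  {"dp": [-62, -140, 45], "roll": 0, "fingers": 1},
])

```text
time_s: 7.1
tcp_pos: [0.5565, -0.0466, 0.1862]
orientation: [0.095, 0.584, 0.797, 0.125]
contact_force: [1.6, -0.2, -0.5]
gripper_width: 1.0
finger_force: 0.0
```

Call:
apply_moves([
  {"dp": [0, 0, 5], "roll": 0, "fingers": 1},
  {"dp": [0, 0, 5], "roll": 0, "fingers": 1},
])

```text
time_s: 7.27
tcp_pos: [0.5563, -0.0427, 0.175]
orientation: [0.087, 0.584, 0.798, 0.122]
contact_force: [0.1, 0.3, -0.4]
gripper_width: 1.002
finger_force: 0.0
```

```bash
python3 - <<'E'
from h import *
np.set_printoptions(suppress=True)
s,M=report();togo(54,3,135);togo(54,3,122)
a=r.grab_frame("top");b=r.grab_frame("side");cv2.imwrite("pics/top1.png",a);cv2.imwrite("pics/side1.png",b)
c=np.zeros((390,800,3),np.uint8);c[:390,:390]=cv2.resize(a[140:280,300:440],(390,390),interpolation=2);c[:369,390:]=cv2.resize(b[120:255,280:430],(410,369),interpolation=2)
cv2.imwrite("pics/z1.png",cv2.convertScaleAbs(c,alpha=1.4))
E
```

```text
tool axes in org:
 [[ 0.007  1.     0.004]
 [ 0.955 -0.008  0.297]
 [ 0.297  0.002 -0.955]]
rear inner [ 55.9   4.  170.4]
rear outer [ 68.8   3.9 174.4]
front inner [-31.    4.7 143.3]
front outer [-43.9   4.8 139.3]
dp [ -1.1 -12.3  33.2]
dp [ -1.2 -16.2  45.6]
```

View pics/z1.png

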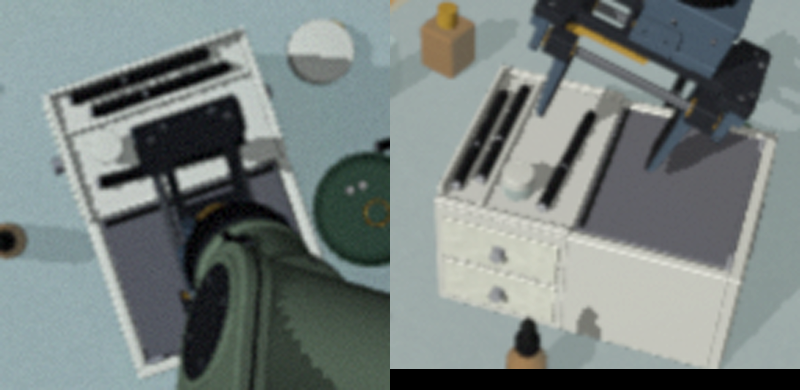

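The finger pair is tilted: the rear tip is poised behind the pen (zoom (540,112)) and the front tip is over the flap (zoom (655,168)). I'll descend now.

Call:
apply_moves([
  {"dp": [-1, -4, 12], "roll": 0, "fingers": 1},
  {"dp": [-1, -8, 22], "roll": 0, "fingers": 1},
  {"dp": [-1, -11, 30], "roll": 0, "fingers": 1},
  {"dp": [-1, -13, 36], "roll": 0, "fingers": 1},
  {"dp": [-1, -14, 41], "roll": 0, "fingers": 1},
])

```text
time_s: 7.78
tcp_pos: [0.5581, -0.0438, 0.1342]
orientation: [0.09, 0.583, 0.798, 0.124]
contact_force: [-0.0, -0.8, 1.5]
gripper_width: 0.999
finger_force: 0.6
```

Call:
apply_moves([
  {"dp": [0, 0, 0], "roll": 0, "fingers": 1},
  {"dp": [0, 0, 0], "roll": 0, "fingers": 1},
])

```text
time_s: 7.95
tcp_pos: [0.5576, -0.0438, 0.1339]
orientation: [0.09, 0.583, 0.798, 0.124]
contact_force: [0.6, 1.2, 1.0]
gripper_width: 0.999
finger_force: 0.5
```

```bash
python3 - <<'E'
from h import *
np.set_printoptions(suppress=True)
s,M=report();print(s["contact_force"]);togo(54,3,124);togo(30,3,124);togo(5,3,124)
a=r.grab_frame("top");b=r.grab_frame("side")
c=np.zeros((390,800,3),np.uint8);c[:390,:390]=cv2.resize(a[140:280,300:440],(390,390),interpolation=2);c[:369,390:]=cv2.resize(b[120:255,280:430],(410,369),interpolation=2)
cv2.imwrite("pics/z2.png",cv2.convertScaleAbs(c,alpha=1.4))
E
```

```text
tool axes in org:
 [[ 0.006  1.     0.001]
 [ 0.953 -0.006  0.302]
 [ 0.302 -0.001 -0.953]]
rear inner [ 56.8   2.6 129.5]
rear outer [ 69.7   2.5 133.6]
front inner [-29.9   3.1 102. ]
front outer [-42.8   3.2  98. ]
[0.56507854 1.17284323 1.04607484]
dp [ 0.4 -4.4  4.4]
dp [  0.3 -27.2  -2.8]
dp [  0.1 -51.1 -10.4]
```

View pics/z2.png

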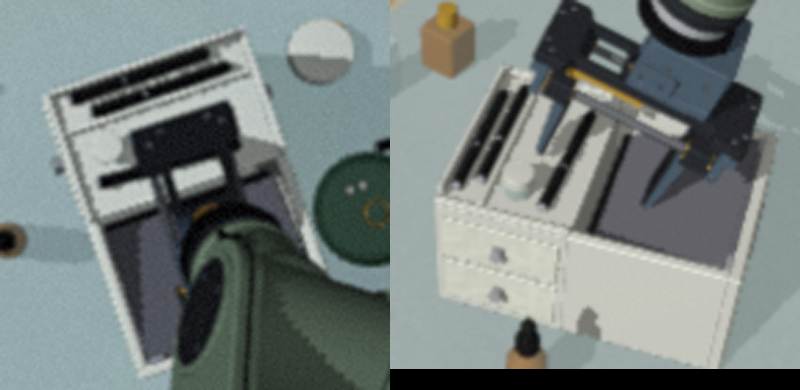

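The flap is partly open under the front finger, the rear tip is just behind the pen (zoom (540,150)) and the pen has not moved. I'll lower a little more, then push.

Call:
apply_moves([
  {"dp": [0, -3, 3], "roll": 0, "fingers": 1},
  {"dp": [0, -5, 6], "roll": 0, "fingers": 1},
  {"dp": [0, -9, 5], "roll": 0, "fingers": 1},
  {"dp": [0, -13, 4], "roll": 0, "fingers": 1},
  {"dp": [0, -17, 2.5], "roll": 0, "fingers": 1},
])

```text
time_s: 8.47
tcp_pos: [0.5418, -0.0489, 0.1259]
orientation: [0.089, 0.583, 0.798, 0.123]
contact_force: [1.4, 1.0, 1.1]
gripper_width: 1.0
finger_force: 0.7
```

```bash
python3 - <<'E'
from h import *
np.set_printoptions(suppress=True)
s,M=report();print(s["contact_force"],s["finger_force"]);togo(30,3,124);togo(5,3,124)
a=r.grab_frame("top");b=r.grab_frame("side")
c=np.zeros((390,800,3),np.uint8);c[:390,:390]=cv2.resize(a[140:280,300:440],(390,390),interpolation=2);c[:369,390:]=cv2.resize(b[120:255,280:430],(410,369),interpolation=2)
cv2.imwrite("pics/z3.png",cv2.convertScaleAbs(c,alpha=1.4))
E
```

```text
tool axes in org:
 [[ 0.006  1.     0.001]
 [ 0.954 -0.006  0.301]
 [ 0.301 -0.001 -0.954]]
rear inner [ 40.3   2.6 121.5]
rear outer [ 53.2   2.5 125.5]
front inner [-46.5   3.2  94.1]
front outer [-59.4   3.2  90. ]
[1.39802688 1.01481017 1.1156485 ] 0.7348859537160024
dp [ 0.3 -9.1 -5.5]
dp [  0.2 -32.9 -13. ]
```

View pics/z3.png

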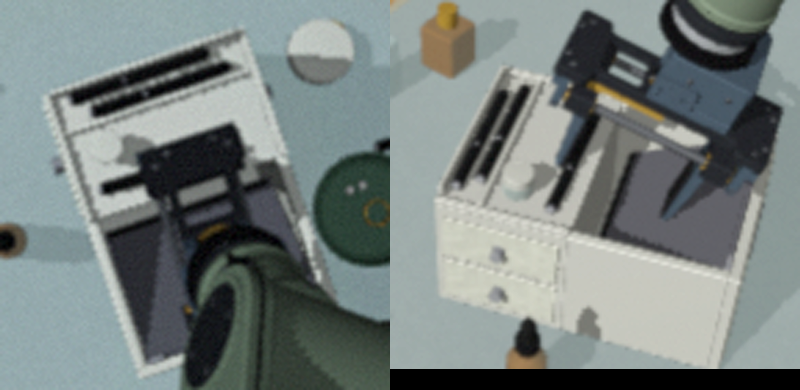

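The flap is open with the dark bay showing, and the pen has moved toward the sill (zoom (570,165)). I keep pushing.

Call:
apply_moves([
  {"dp": [0, -3, -3], "roll": 0, "fingers": 1},
  {"dp": [0, -7, -4.5], "roll": 0, "fingers": 1},
  {"dp": [0, -11, -6], "roll": 0, "fingers": 1},
  {"dp": [0, -15, -7], "roll": 0, "fingers": 1},
  {"dp": [0, -19, -8.5], "roll": 0, "fingers": 1},
])

```text
time_s: 8.98
tcp_pos: [0.5225, -0.0552, 0.1286]
orientation: [0.09, 0.583, 0.798, 0.124]
contact_force: [2.8, 0.4, 1.4]
gripper_width: 0.999
finger_force: 1.2
```

Call:
apply_moves([
  {"dp": [0, -4, -1], "roll": 0, "fingers": 1},
  {"dp": [0, -8, -2], "roll": 0, "fingers": 1},
  {"dp": [0, -12, -3.5], "roll": 0, "fingers": 1},
  {"dp": [0, -14, -4], "roll": 0, "fingers": 1},
  {"dp": [0, -14, -4], "roll": 0, "fingers": 1},
])

```text
time_s: 9.4
tcp_pos: [0.5085, -0.0596, 0.1282]
orientation: [0.09, 0.583, 0.798, 0.123]
contact_force: [2.5, -0.9, 2.8]
gripper_width: 1.001
finger_force: 1.8
```

```bash
python3 - <<'E'
from h import *
np.set_printoptions(suppress=True)
s,M=report();print(s["contact_force"],s["finger_force"]);togo(5,3,124)
a=r.grab_frame("top");b=r.grab_frame("side")
c=np.zeros((390,800,3),np.uint8);c[:390,:390]=cv2.resize(a[140:280,300:440],(390,390),interpolation=2);c[:369,390:]=cv2.resize(b[120:255,280:430],(410,369),interpolation=2)
cv2.imwrite("pics/z4.png",cv2.convertScaleAbs(c,alpha=1.6))
E
```

```text
tool axes in org:
 [[ 0.006  1.     0.001]
 [ 0.953 -0.006  0.301]
 [ 0.301 -0.001 -0.954]]
rear inner [  5.3   2.7 123.8]
rear outer [ 18.1   2.6 127.8]
front inner [-81.5   3.2  96.3]
front outer [-94.4   3.3  92.3]
[ 2.47719567 -0.89611856  2.80362485] 1.796297114342451
dp [ 0.3 -0.2 -0.3]
```

View pics/z4.png

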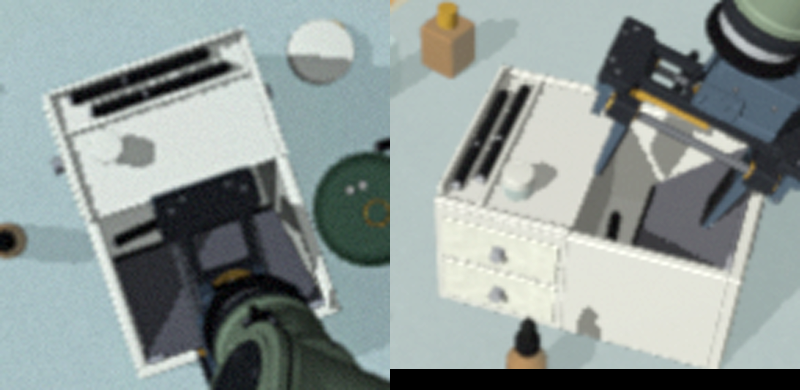

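The deck is clear. The pen is dark inside the bay (side zoom (613,225), top zoom (137,233)). Next I check how deep it is.

```bash
python3 - <<'E'
from h import *
a=r.grab_frame("top");b=r.grab_frame("side")
for n,im,box in(("top",a,(338,215,356,232)),("side",b,(353,192,368,214))):
    for c in blobs(n,im,0,40,box,8): print(n,cv2.contourArea(c),cv2.minAreaRect(c))
for z in(.03,.06,.09,.12): print(z,*[org(plane(n,[p],z)[0]).round(0) for n,p in(("top",(341.8,227)),("top",(355,221)),("side",(362.5,199)),("side",(361,206)))])
c=np.zeros((400,800,3),np.uint8);c[:,:400]=cv2.resize(a[200:260,330:390],(400,400),interpolation=2);c[:,400:]=cv2.resize(b[170:230,340:400],(400,400),interpolation=2)
cv2.imwrite("pics/z5.png",cv2.convertScaleAbs(c,alpha=2))
E
```

```text
top 16.5 ((349.5, 229.5), (3.0, 11.0), 90.0)
top 38.0 ((348.5000305175781, 223.00003051757812), (3.130495071411133, 16.099689483642578), 63.43495178222656)
side 18.0 ((361.5, 202.0), (8.0, 3.0), 90.0)
0.03 [-14.  71.  30.] [-10.  33.  30.] [ -2. -27.  30.] [-5. -3. 30.]
0.06 [-13.  71.  60.] [-9. 35. 60.] [-7.  1. 60.] [-10.  24.  60.]
0.09 [-12.  72.  90.] [-9. 37. 90.] [-12.  29.  90.] [-15.  51.  90.]
0.12 [-12.  73. 120.] [ -8.  39. 120.] [-17.  56. 120.] [-19.  78. 120.]
```

View pics/z5.png

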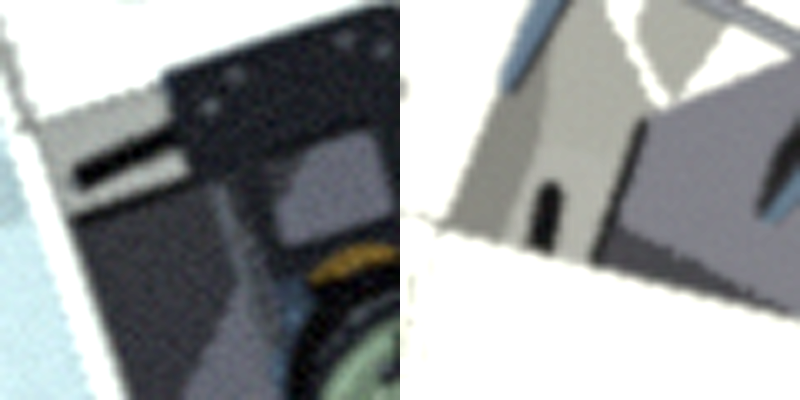

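The pen's far end is visible low in the bay (side zoom (545,190)). Its ray puts it on the floor at z of about 10 mm, so it has dropped in. I retract.

Call:
apply_moves([
  {"dp": [0, 5, -15], "roll": 0, "fingers": 1},
  {"dp": [0, 10, -35], "roll": 0, "fingers": 1},
  {"dp": [0, 20, -70], "roll": 0, "fingers": 1},
  {"dp": [0, 25, -100], "roll": 0, "fingers": 1},
  {"dp": [0, 25, -130], "roll": 0, "fingers": 1},
])

```text
time_s: 10.02
tcp_pos: [0.4931, -0.0639, 0.2598]
orientation: [0.088, 0.583, 0.798, 0.123]
contact_force: [0.7, -0.6, -0.7]
gripper_width: 1.0
finger_force: 0.0
```

Call:
apply_moves([
  {"dp": [0, 0, -30], "roll": 0, "fingers": 1},
  {"dp": [0, 0, -30], "roll": 0, "fingers": 1},
  {"dp": [0, 0, -30], "roll": 0, "fingers": 1},
  {"dp": [0, 0, -30], "roll": 0, "fingers": 1},
  {"dp": [0, 0, -30], "roll": 0, "fingers": 1},
])

```text
time_s: 10.43
tcp_pos: [0.4844, -0.0666, 0.2858]
orientation: [0.087, 0.584, 0.798, 0.122]
contact_force: [0.6, -0.1, -0.6]
gripper_width: 1.002
finger_force: 0.0
```

```bash
python3 - <<'E'
from h import *
print(r.get_state()["qvel"].round(3),r.get_state()["contact_force"])
b=r.grab_frame("side")
cv2.imwrite("pics/z6.png",cv2.convertScaleAbs(cv2.resize(b[100:280,240:440],(667,600),interpolation=2),alpha=1.4))
E
```

```text
[ 0.001  0.006 -0.005  0.003 -0.004 -0.001] [ 0.63268648 -0.06159032 -0.57468187]
```

View pics/z6.png

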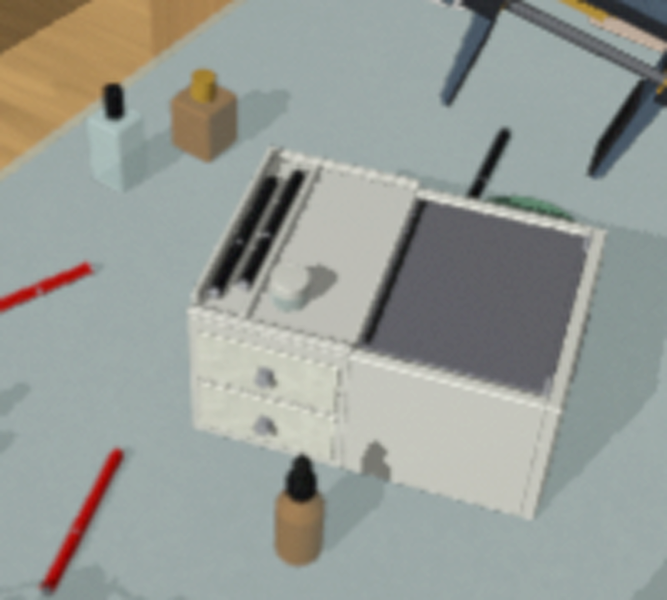

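The flap is shut level, the pen is gone from the deck, everything else is in place and the hand is clear.

```bash
python3 -c "
from station import r
print(r.sign_off())"
```

```text
the job is handed in; nothing more can be done
None
```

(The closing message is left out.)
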